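# Set up the lit counter display

## Robot

A 7-joint arm with a two-finger parallel gripper is mounted at the origin on the work surface. World frame = base frame: x ahead of the robot, y to its left, z up, the work surface at z = 0. Lengths are in m, angles in rad, forces in N, time in s.
With the tool pointing down it reaches from about 0.35 to 0.9 m from the base axis. Payload 8.1 kg.
Tool frame: the origin (TCP) lies on the centre line of the jaws, within the pads' length; the fingertips stand 11 mm ahead of it and the grasp point (between the pads) lies 8 mm behind it (arm.nose_length is the distance from the TCP to the fingertips, in m); z points along the fingers, y is the line along which they close (so a half turn about z gives the same grasp; the last joint's range is limited). The gripper opens to 92 mm and grips with 3 to 60 N. Pads are 19 mm wide; open, the fingers measure 130 mm over their backs; the gripper's body (75 mm by 190 mm) begins 47 mm behind the grasp point.
Start: joints at [-1.357, 0.434, 0.025, 1.573, -0.012, 1.134, -0.075], TCP at [0.195, 0.594, 0.238] pointing down, gripper open.
Joint ranges: [-2.62, 2.62], [-0.44, 2.09], [-1.27, 1.32], [0.08, 2.57], [-1.32, 4.46], [0.12, 2], [-2.74, 2.74]. Speed limits (rad/s): [2.22, 2.22, 3.01, 3.01, 3.14, 3.14, 3.14].

## Interface

Orientations are given as a rotation vector (axis times angle).
In Python, from cell import arm gives the robot as it stands.
- The arm moves only by the tool jog_arm, never from a script. Its argument "moves" is a list of rows, each a list of 4 numbers: the shift along the tool's x, y, z in m, then the turn about the tool's z in rad. In form: [[tx, ty, tz, spin], ...]. A call has 1 to 20 rows; each row is the pose to reach, as a shift and turn from the pose commanded when the call began, along the tool's axes at that moment; what a row does not reach only later rows make up. A row lasts 1/8 s, in which the tool goes at most 62.5 mm and 10.7 degrees, less where a joint would pass 70% of its speed; a pose out of reach is approached as far as the arm can. A call with a gripper value outside its range is refused whole. "hand" is the finger opening in m, from 0 to 0.0918, set as the call begins (left out, the last holds). The fingers move at their own pace and stop on an object; "newtons" is the grip in N (left out, the last holds). Time passes only in rows, so rows that repeat a pose let the fingers close. It gives the time, the measured TCP pose, the force, the opening and the grip force at its end, in the units of the state.
- arm.observe(): the state, without advancing time (a new reading comes with each control period).
- arm.get_image(name): name is "scene" or "side" or "wrist"; returns a dict with "color" (480x640x3 uint8, red, green, blue), "z_map" (480x640 float32, m along the optical axis (not along the pixel's ray), 0 where there is no reading), "fx", "fy", "cx", "cy" (pixels), "rvec" (rotation vector, rad) and "tvec" (3), from world to camera coordinates, as OpenCV has them. Camera axes: x right, y down, z forward; pixel columns grow to the right and rows downward; lengths in m; the calibration is good to about 2 mm. The wrist camera is an equidistant fisheye: a pixel r from the principal point sees the ray r / f radians off the axis. A picture is of the moment at which its call begins.
- arm.sign_off(): hands the job in; it is judged then, once.
The state is a dict: "clock": time; "joints": joint angles; "dq": joint speeds; "joint_efforts": joint torques, N m; "position": TCP position; "ee_rot": TCP orientation; "force": force on the tool from outside, world axes, zero at the start; "ft_torque": the same for the moment, N m; "width": opening from 0.0 (shut) to 1.0 (fully open); "gripper_force": force on a finger pad.
Only numpy, scipy, OpenCV 4.12 (cv2) and the standard library are available. Lean on these libraries where they do the work, as an engineer would, in place of code of your own. Each camera call takes 0.05 s, during which the arm holds its last target. There are 200 camera calls.

## Task

Set up the counter display: put the roll of tape that was left on the wooden plinth flat on the cork pad, then lower the white holed tray over the plinth's two pins until it rests flush. Stand every tin upright on the tray's floor, beside the ticket rail, and then push the lamp button on the plinth's ledge fully down and let it go. The tray is brittle plastic and the button delicate, so set tray and tins down gently rather than dropping them, press lightly, and leave the other things on the counter alone.

Things in the scene. Friction and masses are not known exactly. Their poses are not given: they have to be found in the camera images.
- plinth: Dark wooden plinth fixed on the counter, 190 (x) x 215 (y) x 25 mm high; origin at the centre of its underside, z up. Two steel pins, 12 mm thick with tapered tips, stand 32 mm out of its top at x = 0, y = +-90 mm. A ledge 80 mm wide and 12 mm high sticks out 90 mm from its +x side (away from the robot) and carries the lamp button.
- plinth_top (a point): Centre of the plinth's top face, 25 mm above its origin, same axes.
- tray: White plastic tray, 200 (x) x 225 (y) mm, 0.5 kg. Floor 10 mm thick; origin at the centre of its underside, z up. 15 mm through holes at x = 0, y = +-90 mm. Lip round the edge: 4 mm thick, its top 18 mm above the underside. Upright ticket rail (the handle) in the middle: 16 mm thick (x), 120 mm long (y), its top 55 mm above the underside. It fits the pins either way round.
- tape: Roll of packing tape, a cardboard-brown ring lying flat on the plinth between the pins at the start: outer diameter 92, inner diameter 68 (wall 12), height 30 mm, 0.12 kg; origin at the centre of its underside.
- pad: Fixed square cork pad on the counter, 120 x 120 x 4 mm; origin at the centre of its underside.
- lamp_top (a point): Centre of the top of the lamp button, a grey push button 32 mm across in a dark housing, at x = 150 mm, y = 0 in the plinth's frame. It is sprung: travel 6 mm, fully down at about 5 N, and comes back up when let go.
- lamp (a joint): How far the lamp button is pressed: 0 m up, 0.006 m fully down.
- tin1: Closed metal tin of boot wax with a darker lid, a cylinder 60 mm across and 60 mm high, about 0.2 kg (it varies), standing on the counter at the start; origin at the centre of its underside. All tins are alike; two to four are present.
- tin2: Closed metal tin of boot wax with a darker lid, a cylinder 60 mm across and 60 mm high, about 0.2 kg (it varies), standing on the counter at the start; origin at the centre of its underside. All tins are alike; two to four are present.
- tin3: Closed metal tin of boot wax with a darker lid, a cylinder 60 mm across and 60 mm high, about 0.2 kg (it varies), standing on the counter at the start; origin at the centre of its underside. All tins are alike; two to four are present.
- tin4: Closed metal tin of boot wax with a darker lid, a cylinder 60 mm across and 60 mm high, about 0.2 kg (it varies), standing on the counter at the start; origin at the centre of its underside. All tins are alike; two to four are present.
- pen_cup: Bystander: black cup, 76 mm across, 100 mm high; origin at the centre of its underside.
- calculator: Bystander: grey desk calculator, 110 x 160 x 25 mm; origin at the centre of its underside.
- monocular: Bystander: black monocular standing on end, 44 mm across, 130 mm high; origin at the centre of its underside.
Mind the look-alikes: they are no part of the job. Several things have the shape of the pad; the one meant has the colours described above. What is shaped like the tin3 but pink is not meant.

How it is judged:
By the outcome, as a careful person would: the job done as asked, in the order asked, and still so for the second after the job is handed in, with the robot touching nothing.
Of tin1, tin2, tin3, tin4 only 2 to 4 are there at a start; the rules pass over those that are not, and their reading is None.
At some moment in a run one of tin1, tin2, tin3, tin4 may be knocked a few centimetres aside while the robot is not near it.
It also fails if it takes over 210 s, if anything falls off the work surface, if the arm or the gripper's body presses on something with over 40 N, if the wrist force passes 120 N, or if a joint passes its speed limit or range.

## Working session

There is one attempt and no reset: what is moved stays moved. The work goes in short steps, Python scripts to look and compute and a tool call to move; the robot and the scene stay as the last step left them, time stands still between calls to the robot, and variables do not carry over. Pictures are saved under pics/ and viewed, at most 14 in all, crops included, and the job is handed in when it is done.

Besides the shell and the picture viewer there is one more tool, called after "Emit:" in YAML: its name, and indented under it one key for each argument. jog_arm: Moves the arm, as the interface text tells. Its arguments: {"type":"object","properties":{"moves":{"type":"array"},"hand":{"type":"number"},"newtons":{"type":"number"}},"required":["moves"]}

```bash
ls; mkdir -p pics
cat > h.py <<'E'
import numpy as np, cv2
from cell import arm
from scipy.spatial.transform import Rotation as R
def grab(n):
    im=arm.get_image(n); np.save(f'/tmp/{n}.npy',im,allow_pickle=True); return im
def load(n): return np.load(f'/tmp/{n}.npy',allow_pickle=True).item()
def cloud(im):
    z=im['z_map'].astype(float); v,u=np.mgrid[0:480,0:640]
    p=np.stack([(u-im['cx'])/im['fx']*z,(v-im['cy'])/im['fy']*z,z],-1)
    M=cv2.Rodrigues(np.array(im['rvec'],float))[0]
    w=(p-np.array(im['tvec']).reshape(3))@M
    w[z==0]=np.nan; return w
E
python3 - <<'E'
from h import *
for n in ['scene','side']:
    im=grab(n); cv2.imwrite(f'pics/{n}0.png',im['color'][:,:,::-1])
    M=cv2.Rodrigues(np.array(im['rvec'],float))[0]; print(n,im['fx'],-M.T@np.array(im['tvec']).reshape(3),M[2])
print(arm.observe())
E
```

```text
pics
scene 464.77167332597054 [1.11332436 0.35106736 0.71213934] [-0.55052693 -0.43247229 -0.71406429]
side 441.4348691367569 [0.45441129 0.71228908 0.71163799] [ 0.1360436  -0.75396119 -0.64267773]
{'clock': 0.1, 'joints': array([-1.35663196,  0.43516457,  0.02499022,  1.57401699, -0.01159152,
        1.13399159, -0.07505809]), 'dq': array([ 5.06436005e-04, -2.39332920e-03, -1.82009800e-05, -1.88291572e-03,
       -5.71611209e-04,  6.88793817e-05, -1.47698083e-03]), 'joint_efforts': array([ 2.68049815e-03, -6.69127250e+01,  9.87999961e-01, -3.15145290e+01,
       -6.03380590e-02,  3.73479095e-02,  2.57813969e-05]), 'position': array([0.19460543, 0.5934601 , 0.23701242]), 'ee_rot': array([-4.95542298e-01, -3.10218048e+00,  2.25136862e-03]), 'force': array([ 0.00887781,  0.39028721, -0.08371786]), 'ft_torque': array([ 0.00752112,  0.01383923, -0.02534754]), 'gripper_force': 0.0, 'width': 1.001396327373164}
```

View pics/scene0.png

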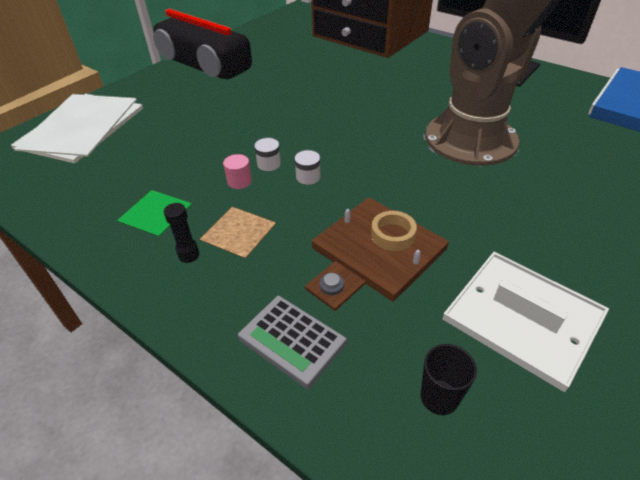

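View pics/side0.png

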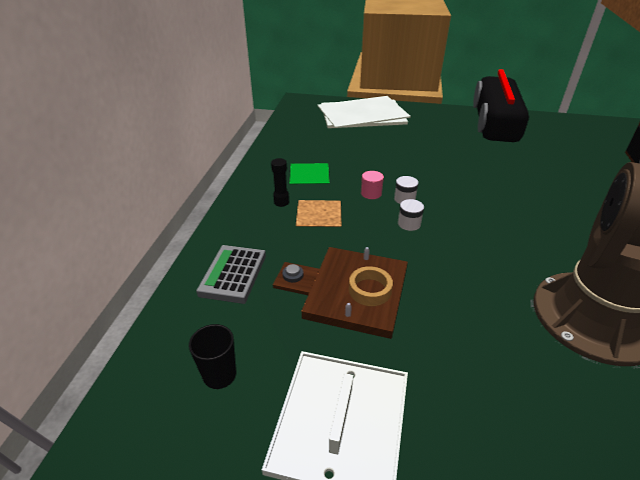

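Scene view: the white tins are at (267,155) and (308,167), and the pink one at (237,172) is a decoy. The cork pad is at (238,231), and the green square at (155,212) is a look-alike. The tape is at (394,231), the tray at (527,315) and the button at (332,283). The side view agrees. I'll confirm with a crop and measure from the depth maps.

```bash
cat > m.py <<'E'
from h import *
def comp(w,mask,zlo,zhi,minN=30):
    m=(mask&(w[...,2]>zlo)&(w[...,2]<zhi)).astype(np.uint8)
    n,l,s,c=cv2.connectedComponentsWithStats(m)
    return [(c[i],w[l==i]) for i in range(1,n) if s[i,4]>=minN]
def show(n):
    im=load(n); w=cloud(im); c=im['color'].astype(int); r,g,b=c[...,0],c[...,1],c[...,2]
    hsv=cv2.cvtColor(im['color'],cv2.COLOR_RGB2HSV)
    reach=(np.hypot(w[...,0],w[...,1])<1.0)&(w[...,0]>0.1)
    print(n,'objects >4cm')
    for cc,p in comp(w,reach,0.04,0.2): 
        top=np.percentile(p[:,2],95); t=p[p[:,2]>top-0.004]
        print(cc.round(), 'top',top.round(4),'rect',[np.round(x,4) for x in cv2.minAreaRect(t[:,:2].astype(np.float32))],len(t),'circ',[np.round(x,4) for x in cv2.minEnclosingCircle(t[:,:2].astype(np.float32))])
    print('cork');
    for cc,p in comp(w,reach&(hsv[...,0]<20)&(hsv[...,1]>80)&(hsv[...,2]>150),-0.01,0.012,200): print(cc.round(),np.median(p[:,2]),cv2.minAreaRect(p[:,:2].astype(np.float32)))
    print('plinth')
    for cc,p in comp(w,reach&(hsv[...,0]<15)&(r<150)&(r>g+15),0.018,0.032,200): print(cc.round(),np.median(p[:,2]),cv2.minAreaRect(p[:,:2].astype(np.float32)))
    print('tray')
    for cc,p in comp(w,reach&(c.min(-1)>140),0.002,0.03,1000): print(cc.round(),np.median(p[:,2]),cv2.minAreaRect(p[:,:2].astype(np.float32)))
    print('tape')
    for cc,p in comp(w,reach&(hsv[...,0]<30)&(hsv[...,1]>60)&(r>120),0.05,0.06,50): print(cc.round(),np.percentile(p[:,2],[50,95]),cv2.minEnclosingCircle(p[:,:2].astype(np.float32)))
E
python3 - <<'E'
from m import *
for n in ['scene','side']: show(n)
c=load('scene')['color'][120:280,110:430,::-1]; cv2.imwrite('pics/crop0.png',cv2.resize(c,None,fx=2.5,fy=2.5,interpolation=cv2.INTER_CUBIC))
E
```

```text
scene objects >4cm
[208.  46.] top 0.1478 rect [array([ 0.1085, -0.8949]), array([0.1967, 0.0164]), np.float64(89.8383)] 173 circ [array([ 0.105 , -0.8949]), np.float64(0.0985)]
[266. 148.] top 0.062 rect [array([ 0.4185, -0.367 ]), array([0.0624, 0.0565]), np.float64(62.8378)] 259 circ [array([ 0.4171, -0.3679]), np.float64(0.0332)]
[307. 161.] top 0.0621 rect [array([ 0.4003, -0.2532]), array([0.0593, 0.0557]), np.float64(37.6966)] 274 circ [array([ 0.4   , -0.2537]), np.float64(0.0314)]
[236. 165.] top 0.062 rect [array([ 0.5148, -0.3798]), array([0.0584, 0.06  ]), np.float64(30.0225)] 296 circ [array([ 0.514 , -0.3801]), np.float64(0.0309)]
[178. 224.] top 0.1313 rect [array([ 0.7587, -0.2877]), array([0.0417, 0.0399]), np.float64(46.4146)] 255 circ [array([ 0.758 , -0.2869]), np.float64(0.0219)]
[347. 213.] top 0.0578 rect [array([ 0.497 , -0.0667]), array([0.0078, 0.0052]), np.float64(79.4289)] 10 circ [array([ 0.4973, -0.0667]), np.float64(0.0046)]
[393. 228.] top 0.0567 rect [array([0.4773, 0.0368]), array([0.093 , 0.0885]), np.float64(28.8676)] 518 circ [array([0.4767, 0.037
[... 2871 characters left out ...]
.float64(0.0601)]
cork
[319. 213.] 0.005210469820291687 ((0.6428157091140747, -0.254686176776886), (0.11921259760856628, 0.12698103487491608), 8.703733444213867)
plinth
[353. 291.] 0.026098383484104433 ((0.5018846988677979, 0.025154568254947662), (0.2160242348909378, 0.1890907734632492), 84.2595443725586)
[370. 285.] 0.026272049224559658 ((0.4742647111415863, 0.021997591480612755), (0.04043014720082283, 0.05806008726358414), 75.7108154296875)
tray
[339. 423.] 0.011206447223638009 ((0.49329909682273865, 0.32908961176872253), (0.22952277958393097, 0.2045247107744217), 87.06784057617188)
tape
[371. 281.] [0.05605884 0.05807157] ((0.47345373034477234, 0.036936767399311066), 0.046491216868162155)
```

View pics/crop0.png

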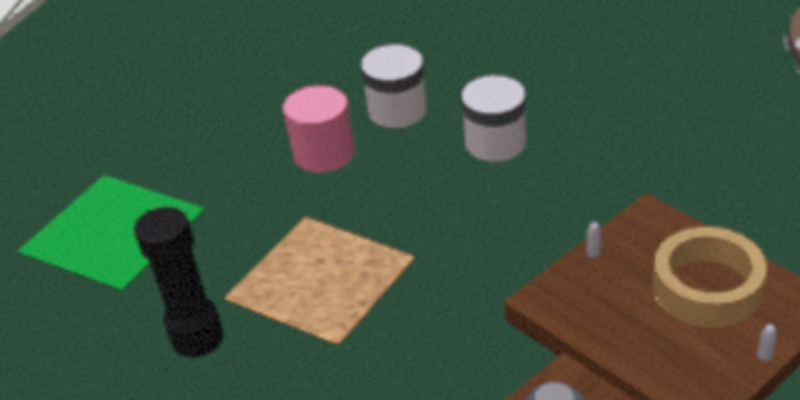

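The crop confirms the cork pad, two white tins with dark lids and the tape. The green square and the pink cylinder are look-alikes. Next I'll check the wrist view for tins the other cameras miss.

```bash
cat >> h.py <<'E'
def wcloud(im):
    z=im['z_map'].astype(float); v,u=np.mgrid[0:480,0:640]
    x=(u-im['cx'])/im['fx']; y=(v-im['cy'])/im['fy']; th=np.hypot(x,y)+1e-9
    t=np.tan(th)/th*z; p=np.stack([x*t,y*t,z],-1)
    M=cv2.Rodrigues(np.array(im['rvec'],float))[0]
    w=(p-np.array(im['tvec']).reshape(3))@M
    w[(z==0)|(th>1.4)]=np.nan; return w
def plan(xyz,yaw):
    "rows from the present pose: shift in tool axes and spin so that tool y lies at yaw (deg, mod 180)"
    o=arm.observe(); T=R.from_rotvec(o['ee_rot']).as_matrix()
    y=np.degrees(np.arctan2(T[1,1],T[0,1])); d=(yaw-y+90)%180-90
    s=T.T@(np.array(xyz)-o['position'])
    print('pos',o['position'].round(4),'tilt',T[:,2].round(4),'yaw',y.round(2),'| shift',s.round(4),'spin',np.radians(-d).round(4),'q7',o['joints'][6].round(2),'t',o['clock'],'F',o['force'].round(1))
E
python3 - <<'E'
from h import *
im=grab('wrist'); cv2.imwrite('pics/w0.png',im['color'][:,:,::-1])
w=wcloud(im); print(im['fx'],im['cx'],w[240,320],arm.observe()['position'])
M=cv2.Rodrigues(np.array(im['rvec'],float))[0];print(-M.T@np.array(im['tvec']).reshape(3),M)
plan([0.4345,0.041,0.15],-5.7)
E
```

```text
371.64829954431775 315.477960425587 [ 2.32998387e-01  5.85037140e-01 -2.71387214e-04] [0.19464599 0.59352833 0.23712017]
[0.11544535 0.61889432 0.38412752] [[ 0.31180733  0.95014471 -0.00110177]
 [ 0.90554876 -0.29682087  0.30311517]
 [ 0.28767625 -0.09551124 -0.95295329]]
pos [0.1946 0.5935 0.2371] tilt [-2.0e-04 -1.2e-03 -1.0e+00] yaw 71.84 | shift [-0.4001 -0.4502  0.0877] spin 1.3534 q7 -0.08 t 0.15 F [-0.7  0.4  0. ]
```

View pics/w0.png

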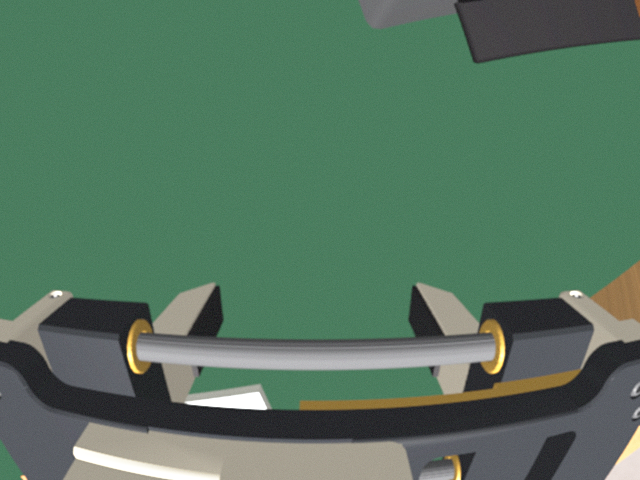

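The wrist view shows only bare counter below the gripper, with tray paper edges and no extra tins. There are two tins. I'll travel high to above the tape.

Emit:
jog_arm:
  moves:
    - [-0.4, -0.45, 0, 1.353]
    - [-0.4, -0.45, 0, 1.353]
    - [-0.4, -0.45, 0, 1.353]
    - [-0.4, -0.45, 0, 1.353]
    - [-0.4, -0.45, 0, 1.353]
    - [-0.4, -0.45, 0, 1.353]
    - [-0.4, -0.45, 0, 1.353]
    - [-0.4, -0.45, 0, 1.353]
    - [-0.4, -0.45, 0, 1.353]
    - [-0.4, -0.45, 0, 1.353]
    - [-0.4, -0.45, 0, 1.353]
    - [-0.4, -0.45, 0, 1.353]
    - [-0.4, -0.45, 0, 1.353]
    - [-0.4, -0.45, 0, 1.353]
    - [-0.4, -0.45, 0, 1.353]
    - [-0.4, -0.45, 0, 1.353]
  hand: 0.05

```text
clock: 2.15
position: [0.4346, 0.0419, 0.2377]
ee_rot: [-2.328, -2.109, -0.0]
force: [0.0, 1.0, 0.9]
width: 0.547
gripper_force: 0.0
```

Run:
```python
from m import *
im=grab('wrist'); cv2.imwrite('pics/w1.png',im['color'][:,:,::-1])
w=wcloud(im); c=im['color'].astype(int); hsv=cv2.cvtColor(im['color'],cv2.COLOR_RGB2HSV)
for cc,p in comp(w,(hsv[...,0]<30)&(hsv[...,1]>60)&(c[...,0]>100),0.045,0.062,100): print(cc.round(),np.percentile(p[:,2],[50,95]),cv2.minEnclosingCircle(p[:,:2].astype(np.float32)))
print(w[240,320])
plan([0.4345,0.041,0.15],-5.7)
```

```text
[359. 216.] [0.05481668 0.05615694] ((0.47419530153274536, 0.03697112202644348), 0.04637723043560982)
[ 21. 247.] [0.05273752 0.06136335] ((0.07417493313550949, 0.04838413745164871), 0.012755362316966057)
[ 32. 278.] [0.04999547 0.05525243] ((0.07052768766880035, 0.004494420252740383), 0.031529106199741364)
[0.43560229 0.01882687 0.05514619]
pos [0.4346 0.0418 0.2377] tilt [ 0.  0. -1.] yaw -5.66 | shift [-0.0008  0.      0.0877] spin 0.0007 q7 -0.21 t 2.2 F [-0.   0.4 -1.3]
```

View pics/w1.png

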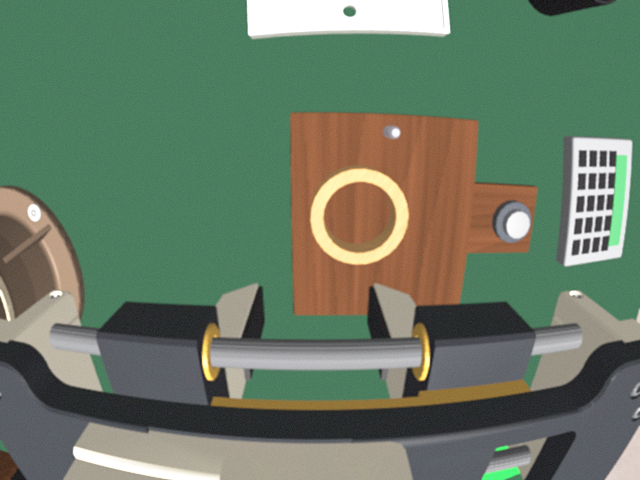

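The wrist view shows the tape ring at (360,216), a pin at (392,132) and the button at (514,221). Three views agree on the tape centre to about 1.5 mm, so I'll descend over its near wall and grip.

Emit:
jog_arm:
  moves:
    - [0, 0, 0.06, 0]
    - [0, 0, 0.12, 0]
    - [0, 0, 0.16, 0]
    - [0, 0, 0.185, 0]
    - [0, 0, 0.195, 0]
    - [0, 0, 0.195, 0]
    - [0, 0, 0.195, 0]

```text
clock: 3.08
position: [0.4353, 0.0419, 0.0436]
ee_rot: [2.328, 2.108, 0.002]
force: [0.9, 0.4, -0.1]
width: 0.545
gripper_force: 0.0
```

Emit:
jog_arm:
  moves:
    - [0, 0, 0, 0]
    - [0, 0, 0, 0]
    - [0, 0, 0, 0]
    - [0, 0, 0, 0]
    - [0, 0, 0, 0]
    - [0, 0, 0, 0]
    - [0, 0, 0, 0]
    - [0, 0, 0, 0]
  hand: 0.0
  newtons: 15

```text
clock: 4.08
position: [0.4347, 0.0417, 0.0428]
ee_rot: [2.329, 2.109, 0.0]
force: [-0.1, -0.8, 2.8]
width: 0.125
gripper_force: 15.2
```

Emit:
jog_arm:
  moves:
    - [0, 0, -0.02, 0]
    - [0, 0, -0.06, 0]
    - [0, 0, -0.11, 0]
    - [0, 0, -0.14, 0]
    - [0, 0, -0.14, 0]
    - [0, 0, -0.14, 0]

```text
clock: 4.82
position: [0.4338, 0.0418, 0.1819]
ee_rot: [-2.328, -2.109, 0.002]
force: [-0.3, 0.1, -1.7]
width: 0.122
gripper_force: 15.2
```

Run:
```python
from m import *
im=grab('scene')
w=cloud(im); c=im['color'].astype(int); hsv=cv2.cvtColor(im['color'],cv2.COLOR_RGB2HSV)
for cc,p in comp(w,(hsv[...,0]<30)&(hsv[...,1]>60)&(c[...,0]>120)&(abs(w[...,0]-.47)<.1)&(abs(w[...,1]-.03)<.1),0.1,0.25,50): print(cc.round(),np.percentile(p[:,2],[5,50,95]),cv2.minEnclosingCircle(p[p[:,2]>np.percentile(p[:,2],95)-.006][:,:2].astype(np.float32)))
plan([0.6425-.0395,-0.2545+.004,0.18],-5.7)
```

```text
[401. 176.] [0.18199956 0.19360819 0.19561702] ((0.47320082783699036, 0.04035312682390213), 0.04921725392341614)
pos [0.4337 0.0416 0.1816] tilt [-2.e-03 -6.e-04 -1.e+00] yaw -5.67 | shift [-0.274   0.1973  0.0015] spin 0.0006 q7 -0.12 t 4.875 F [-0.6 -0.6 -1. ]
```

Emit:
jog_arm:
  moves:
    - [-0.055, 0.04, 0, 0]
    - [-0.11, 0.08, 0, 0]
    - [-0.165, 0.12, 0, 0]
    - [-0.22, 0.16, 0, 0]
    - [-0.26, 0.187, 0, 0]
    - [-0.274, 0.197, 0, 0]
    - [-0.274, 0.197, 0, 0]
    - [-0.274, 0.197, 0.05, 0]
    - [-0.274, 0.197, 0.1, 0]
    - [-0.274, 0.197, 0.13, 0]
    - [-0.274, 0.197, 0.145, 0]
    - [-0.274, 0.197, 0.15, 0]
    - [-0.274, 0.197, 0.154, 0]
    - [-0.274, 0.197, 0.157, 0]
    - [-0.274, 0.197, 0.158, 0]
    - [-0.274, 0.197, 0.158, 0]

```text
clock: 6.88
position: [0.6037, -0.2505, 0.0251]
ee_rot: [2.329, 2.108, 0.001]
force: [-0.5, 0.3, -1.4]
width: 0.121
gripper_force: 15.4
```

Emit:
jog_arm:
  moves:
    - [0, 0, 0, 0]
    - [0, 0, 0, 0]
    - [0, 0, 0, 0]
    - [0, 0, 0, 0]
    - [0, 0, -0.03, 0]
    - [0, 0, -0.08, 0]
    - [0, 0, -0.14, 0]
    - [0, 0, -0.2, 0]
    - [0, 0, -0.215, 0]
    - [0, 0, -0.215, 0]
  hand: 0.05

```text
clock: 8.12
position: [0.6039, -0.2506, 0.2404]
ee_rot: [2.328, 2.108, 0.002]
force: [-0.6, 0.3, -0.6]
width: 0.547
gripper_force: 0.0
```

```bash
cat >> m.py <<'E'
def tape(n):
    im=grab(n); w=wcloud(im) if n=='wrist' else cloud(im); c=im['color'].astype(int); hsv=cv2.cvtColor(im['color'],cv2.COLOR_RGB2HSV)
    near=(abs(w[...,0]-.643)<.1)&(abs(w[...,1]+.2545)<.1)
    for cc,p in comp(w,near&(hsv[...,0]<30),0.028,0.045,50): print(n,'tape',cc.round(),np.percentile(p[:,2],[5,50,95]),cv2.minEnclosingCircle(p[:,:2].astype(np.float32)))
    for cc,p in comp(w,near&(hsv[...,0]<20)&(hsv[...,1]>80)&(c[...,0]>120),-0.01,0.01,200): print(n,'pad',cc.round(),cv2.minAreaRect(p[:,:2].astype(np.float32)))
E
python3 - <<'E'
from m import *
tape('scene'); tape('side')
plan([0.493,0.331,0.18],-3)
E
```

```text
scene tape [236. 222.] [0.02921111 0.03372227 0.03596769] ((0.6449387669563293, -0.2544638514518738), 0.04764733836054802)
scene pad [239. 238.] ((0.6427743434906006, -0.2563151717185974), (0.12549912929534912, 0.12385008484125137), 10.070182800292969)
scene pad [237. 225.] ((0.6324986815452576, -0.2679392099380493), (0.03619244694709778, 0.060263801366090775), 58.15935516357422)
side tape [319. 205.] [0.02872042 0.03452719 0.03679078] ((0.639274537563324, -0.2537432312965393), 0.04893912374973297)
side pad [318. 217.] ((0.6421068906784058, -0.25305354595184326), (0.12104331701993942, 0.12366585433483124), 10.145511627197266)
pos [ 0.6029 -0.2498  0.2379] tilt [-0.0022  0.0012 -1.    ] yaw -5.66 | shift [ 0.5671 -0.1665  0.0589] spin -0.0465 q7 0.52 t 8.225 F [ 0.2 -0.3 -0.4]
```

The tape lies flat and centred on the pad (top at 34 mm, within 3 mm). Next is the tray: hover over it and measure with the wrist camera.

Emit:
jog_arm:
  moves:
    - [0.06, -0.018, 0, 0]
    - [0.12, -0.035, 0, 0]
    - [0.18, -0.053, 0, 0]
    - [0.24, -0.07, 0, 0]
    - [0.3, -0.088, 0, -0.02]
    - [0.36, -0.105, 0, -0.03]
    - [0.42, -0.123, 0, -0.04]
    - [0.48, -0.14, 0, -0.046]
    - [0.53, -0.155, 0, -0.046]
    - [0.567, -0.166, 0, -0.046]
    - [0.567, -0.166, 0, -0.046]
    - [0.567, -0.166, 0, -0.046]

```text
clock: 9.72
position: [0.494, 0.3291, 0.2382]
ee_rot: [2.28, 2.161, -0.005]
force: [0.0, 0.3, -0.3]
width: 0.547
gripper_force: 0.0
```

```bash
cat >> m.py <<'E'
def rail(n,near,z0,z1):
    im=grab(n); w=wcloud(im) if n=='wrist' else cloud(im); c=im['color'].astype(int)
    m=(np.hypot(w[...,0]-near[0],w[...,1]-near[1])<.1)&(c.min(-1)>100)
    for cc,p in comp(w,m,z0,z1,60): print(n,'rail',cc.round(),np.median(p[:,2]).round(4),cv2.minAreaRect(p[:,:2].astype(np.float32)))
E
python3 - <<'E'
from m import *
im=grab('wrist'); cv2.imwrite('pics/w2.png',im['color'][:,:,::-1])
rail('wrist',(.493,.331),.05,.065)
w=wcloud(im); c=im['color'].astype(int)
for cc,p in comp(w,(c.min(-1)>100)&(np.hypot(w[...,0]-.493,w[...,1]-.331)<.2),.004,.03,1000): print(cc,cv2.minAreaRect(p[:,:2].astype(np.float32)))
plan([0.493,0.331,0.05],-3)
E
```

```text
wrist rail [314. 209.] 0.0551 ((0.4918733537197113, 0.3302704691886902), (0.12046439945697784, 0.016165638342499733), 86.58805847167969)
[314.64671609 192.75266023] ((0.4915994107723236, 0.3306899964809418), (0.22493506968021393, 0.20119774341583252), 86.89454650878906)
pos [0.4947 0.3285 0.239 ] tilt [-7.0e-04 -1.3e-03 -1.0e+00] yaw -3.16 | shift [ 0.0027 -0.0017  0.189 ] spin -0.0029 q7 -0.48 t 9.825 F [0.2 0.3 0.2]
```

View pics/w2.png

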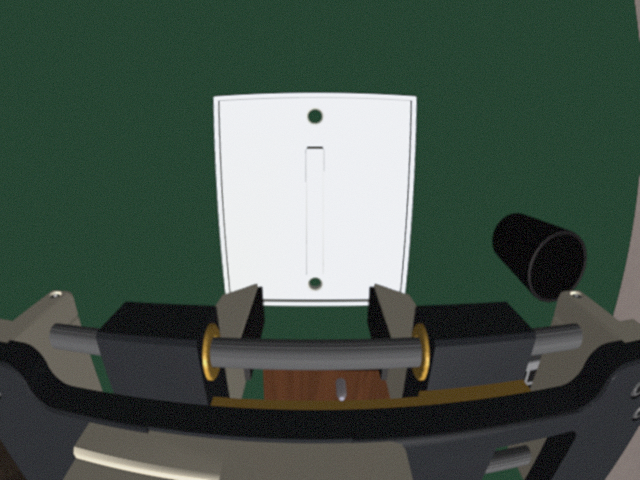

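The wrist view shows the tray centred at (315,198), with the rail at (315,210) and the holes at (315,116) and (315,283). All views agree to 1–2 mm. I'll descend and grip the rail.

Emit:
jog_arm:
  moves:
    - [0.002, -0.003, 0.05, 0]
    - [0.002, -0.003, 0.1, 0]
    - [0.002, -0.003, 0.15, 0]
    - [0.002, -0.003, 0.18, 0]
    - [0.002, -0.003, 0.195, 0]
    - [0.002, -0.003, 0.203, 0]
    - [0.002, -0.003, 0.205, 0]
    - [0.002, -0.003, 0.205, 0]
    - [0.002, -0.003, 0.205, 0]

```text
clock: 10.95
position: [0.492, 0.3327, 0.0356]
ee_rot: [-2.279, -2.162, -0.002]
force: [0.1, -0.4, -0.1]
width: 0.542
gripper_force: 0.0
```

Emit:
jog_arm:
  moves:
    - [0, 0, 0, 0]
    - [0, 0, 0, 0]
    - [0, 0, 0, 0]
    - [0, 0, 0, 0]
    - [0, 0, 0, 0]
    - [0, 0, 0, 0]
    - [0, 0, 0, 0]
    - [0, 0, 0, 0]
  hand: 0.0
  newtons: 30

```text
clock: 11.95
position: [0.4918, 0.3323, 0.0348]
ee_rot: [2.28, 2.161, 0.001]
force: [2.3, -0.5, -0.8]
width: 0.174
gripper_force: 30.0
```

Emit:
jog_arm:
  moves:
    - [0, 0, -0.01, 0]
    - [0, 0, -0.03, 0]
    - [0, 0, -0.06, 0]
    - [0, 0, -0.09, 0]
    - [0, 0, -0.115, 0]
    - [0, 0, -0.12, 0]
    - [0, 0, -0.12, 0]
    - [0, 0, -0.12, 0]

```text
clock: 12.95
position: [0.4907, 0.3319, 0.1535]
ee_rot: [-2.279, -2.162, 0.003]
force: [-0.7, -0.4, -4.3]
width: 0.172
gripper_force: 30.0
```

Run:
```python
from m import *
plan([0.5035,0.0245,0.155],-5.7)
for n in ['scene','side']:
  im=grab(n); w=cloud(im); c=im['color'].astype(int)
  for cc,p in comp(w,(c.min(-1)>110)&(np.hypot(w[...,0]-.493,w[...,1]-.331)<.2),.1,.16,1000): print(n,cc,np.percentile(p[:,2],[1,10,50,90]).round(4),cv2.minAreaRect(p[:,:2].astype(np.float32)))
```

```text
pos [0.4907 0.3319 0.1535] tilt [-0.0018 -0.0013 -1.    ] yaw -3.04 | shift [-0.3063  0.0291 -0.0011] spin 0.0464 q7 -0.43 t 12.95 F [-0.7 -0.4 -4.3]
scene [548.21949471 282.12184196] [0.121  0.1271 0.1289 0.1357] ((0.4915096163749695, 0.33007708191871643), (0.22516727447509766, 0.2039521336555481), 87.02937316894531)
side [339.54750324 412.26864462] [0.1225 0.1283 0.1299 0.1354] ((0.49136996269226074, 0.3704328238964081), (0.14822494983673096, 0.20037636160850525), 87.00243377685547)
```

Emit:
jog_arm:
  moves:
    - [-0.015, 0.001, 0, 0.01]
    - [-0.04, 0.004, 0, 0.02]
    - [-0.075, 0.007, 0, 0.03]
    - [-0.115, 0.011, 0, 0.04]
    - [-0.155, 0.015, 0, 0.046]
    - [-0.195, 0.018, 0, 0.046]
    - [-0.235, 0.022, 0, 0.046]
    - [-0.27, 0.026, 0, 0.046]
    - [-0.292, 0.028, 0, 0.046]
    - [-0.303, 0.029, 0, 0.046]
    - [-0.305, 0.029, 0, 0.046]
    - [-0.305, 0.029, 0.01, 0.046]
    - [-0.305, 0.029, 0.025, 0.046]
    - [-0.305, 0.029, 0.035, 0.046]
    - [-0.305, 0.029, 0.04, 0.046]
    - [-0.305, 0.029, 0.04, 0.046]
    - [-0.305, 0.029, 0.04, 0.046]

```text
clock: 15.18
position: [0.5046, 0.0262, 0.115]
ee_rot: [2.329, 2.108, 0.001]
force: [0.2, -0.5, -4.1]
width: 0.173
gripper_force: 30.0
```

```bash
cat >> m.py <<'E'
def trayfit(n,z0,z1):
  im=grab(n); w=cloud(im); c=im['color'].astype(int)
  for cc,p in comp(w,(c.min(-1)>110)&(np.hypot(w[...,0]-.503,w[...,1]-.024)<.2),z0,z1,1000): print(n,cc,np.percentile(p[:,2],[1,10,50,90]).round(4),cv2.minAreaRect(p[:,:2].astype(np.float32)))
E
python3 - <<'E'
from m import *
for n in ['scene','side']: trayfit(n,.07,.13); cv2.imwrite(f'pics/{n}3.png',load(n)['color'][:,:,::-1])
a=cv2.imread('pics/scene3.png')[150:330,260:500]; b=cv2.imread('pics/side3.png')[190:370,260:500]
cv2.imwrite('pics/ab3.png',cv2.resize(np.hstack([a,b]),None,fx=1.66,fy=1.66,interpolation=cv2.INTER_CUBIC))
plan([0.5035,0.0245,0.155],-5.7)
E
```

```text
scene [386.15427319 229.48005844] [0.0816 0.0886 0.0907 0.0983] ((0.5052459239959717, 0.024737238883972168), (0.22746621072292328, 0.20410075783729553), 84.2942123413086)
side [356.47806943 274.83556308] [0.0839 0.0899 0.0917 0.0978] ((0.5028704404830933, 0.02729371190071106), (0.22623242437839508, 0.20032627880573273), 84.2960433959961)
pos [0.5046 0.0262 0.1151] tilt [ 7.e-04  2.e-04 -1.e+00] yaw -5.68 | shift [-0.0018 -0.0009 -0.0399] spin 0.0004 q7 0.09 t 15.275 F [ 0.1  0.3 -5. ]
```

View pics/ab3.png

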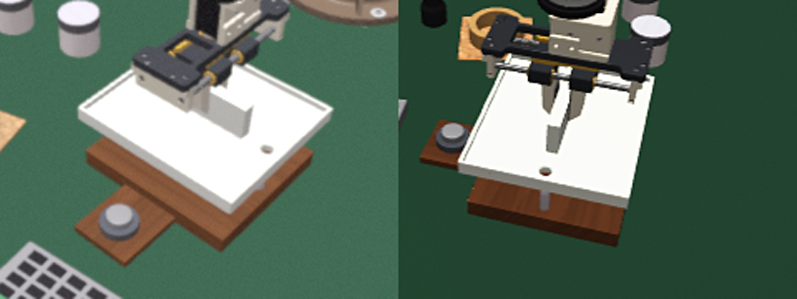

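Both views show the tray level over the plinth, with the front pin under its hole. In both cameras the tray sits about 1.8 mm too far in +y, so I'll correct that and lower to just past the pin tips.

Emit:
jog_arm:
  moves:
    - [-0.0018, -0.0005, 0.005, 0]
    - [-0.0018, -0.0005, 0.012, 0]
    - [-0.0018, -0.0005, 0.017, 0]
    - [-0.0018, -0.0005, 0.02, 0]
    - [-0.0018, -0.0005, 0.023, 0]
    - [-0.0018, -0.0005, 0.025, 0]
    - [-0.0018, -0.0005, 0.027, 0]
    - [-0.0018, -0.0005, 0.028, 0]
    - [-0.0018, -0.0005, 0.028, 0]

```text
clock: 16.4
position: [0.5036, 0.0245, 0.0867]
ee_rot: [-2.329, -2.109, -0.0]
force: [-0.3, 1.2, -4.5]
width: 0.176
gripper_force: 30.0
```

Run:
```python
from m import *
for n in ['scene','side']: trayfit(n,.045,.11); cv2.imwrite(f'pics/{n}4.png',load(n)['color'][:,:,::-1])
a=cv2.imread('pics/scene4.png')[170:290,320:480]; b=cv2.imread('pics/side4.png')[240:360,270:430]
cv2.imwrite('pics/ab4.png',cv2.resize(np.hstack([a,b]),None,fx=2.5,fy=2.5,interpolation=cv2.INTER_CUBIC))
print(arm.observe()['ft_torque'])
plan([0.5035,0.0245,0.155],-5.7)
```

```text
scene [384.99146557 238.72483814] [0.0535 0.0603 0.0626 0.0711] ((0.5040615200996399, 0.023008279502391815), (0.22752875089645386, 0.20457817614078522), 84.26873779296875)
side [356.22050847 283.96762712] [0.0554 0.0614 0.0634 0.0708] ((0.5020079612731934, 0.02477937936782837), (0.22720485925674438, 0.2006850391626358), 84.26182556152344)
[-0.13174808  0.05330886 -0.02988038]
pos [0.5037 0.0245 0.0868] tilt [ 1.e-04  1.e-04 -1.e+00] yaw -5.68 | shift [ 0.     -0.0002 -0.0682] spin 0.0004 q7 0.13 t 16.5 F [ 0.1  0.7 -4.2]
```

View pics/ab4.png

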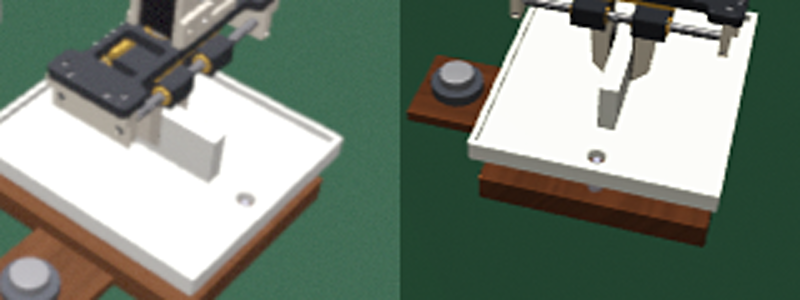

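The pin tip is now inside the front hole in both crops, and the force shows only the tray's weight. I'll continue slowly.

Emit:
jog_arm:
  moves:
    - [0, 0, 0.002, 0]
    - [0, 0, 0.004, 0]
    - [0, 0, 0.006, 0]
    - [0, 0, 0.008, 0]
    - [0, 0, 0.01, 0]
    - [0, 0, 0.012, 0]
    - [0, 0, 0.013, 0]
    - [0, 0, 0.013, 0]

```text
clock: 17.5
position: [0.5036, 0.0245, 0.0737]
ee_rot: [-2.329, -2.109, 0.0]
force: [0.8, -0.2, -4.6]
width: 0.173
gripper_force: 30.0
```

Emit:
jog_arm:
  moves:
    - [0, 0, 0.002, 0]
    - [0, 0, 0.004, 0]
    - [0, 0, 0.006, 0]
    - [0, 0, 0.008, 0]
    - [0, 0, 0.0095, 0]
    - [0, 0, 0.011, 0]
    - [0, 0, 0.012, 0]
    - [0, 0, 0.0125, 0]
    - [0, 0, 0.0125, 0]

```text
clock: 18.62
position: [0.5037, 0.0245, 0.0612]
ee_rot: [-2.329, -2.109, -0.0]
force: [-0.0, -0.2, -4.5]
width: 0.172
gripper_force: 30.0
```

Emit:
jog_arm:
  moves:
    - [0, 0, 0.0005, 0]
    - [0, 0, 0.001, 0]
    - [0, 0, 0.0014, 0]
    - [0, 0, 0.0014, 0]

```text
clock: 19.12
position: [0.5036, 0.0245, 0.0598]
ee_rot: [-2.329, -2.109, 0.0]
force: [-0.1, 0.3, -4.7]
width: 0.175
gripper_force: 30.0
```

Emit:
jog_arm:
  moves:
    - [0, 0, 0.0004, 0]
    - [0, 0, 0.0008, 0]
    - [0, 0, 0.0012, 0]
    - [0, 0, 0.0012, 0]

```text
clock: 19.62
position: [0.5037, 0.0245, 0.0597]
ee_rot: [-2.329, -2.108, -0.002]
force: [-5.9, 0.7, 15.3]
width: 0.171
gripper_force: 30.0
```

It's seated: contact at TCP 59.7 mm, matching the expected height. I'll ease off the load, release and rise.

Emit:
jog_arm:
  moves:
    - [0, 0, -0.0005, 0]
    - [0, 0, -0.0008, 0]
    - [0, 0, -0.0008, 0]

```text
clock: 20.0
position: [0.5037, 0.0245, 0.0597]
ee_rot: [-2.329, -2.109, -0.0]
force: [-3.5, 0.3, 8.4]
width: 0.173
gripper_force: 30.0
```

Emit:
jog_arm:
  moves:
    - [0, 0, 0, 0]
    - [0, 0, 0, 0]
    - [0, 0, 0, 0]
    - [0, 0, 0, 0]
    - [0, 0, 0, 0]
    - [0, 0, -0.03, 0]
    - [0, 0, -0.08, 0]
    - [0, 0, -0.13, 0]
    - [0, 0, -0.18, 0]
    - [0, 0, -0.18, 0]
  hand: 0.06

```text
clock: 21.25
position: [0.5058, 0.0244, 0.243]
ee_rot: [2.327, 2.107, 0.01]
force: [0.1, -0.3, -1.4]
width: 0.652
gripper_force: 0.0
```

```bash
cat >> m.py <<'E'
def tins(n,zlo=.045,zhi=.075):
    im=grab(n); w=wcloud(im) if n=='wrist' else cloud(im); c=im['color'].astype(int)
    grey=(c.max(-1)-c.min(-1)<35)&(c.min(-1)>70)&(np.hypot(w[...,0],w[...,1])<1)&(w[...,0]>.2)
    for cc,p in comp(w,grey,zlo,zhi,60):
        top=np.percentile(p[:,2],95); t=p[p[:,2]>top-.004][:,:2].astype(np.float32)
        print(n,cc.round(),'top',top.round(4),'circ',[np.round(x,4) for x in cv2.minEnclosingCircle(t)],'rect',[np.round(x,4) for x in cv2.minAreaRect(t)])
E
python3 - <<'E'
from m import *
for n in ['scene','side']: trayfit(n,.026,.085); tins(n)
plan([0.396,-0.252,0.24],84.3)
E
```

```text
scene [380.78589512 240.5522604 ] [0.028  0.0336 0.0358 0.0546] ((0.504614531993866, 0.022680029273033142), (0.22763389348983765, 0.2055123746395111), 84.53521728515625)
scene [266. 146.] top 0.0624 circ [array([ 0.4166, -0.3696]), np.float64(0.0317)] rect [array([ 0.4167, -0.3688]), array([0.0591, 0.0569]), np.float64(58.6528)]
scene [306. 159.] top 0.0624 circ [array([ 0.4008, -0.2534]), np.float64(0.0313)] rect [array([ 0.4014, -0.2519]), array([0.0591, 0.0558]), np.float64(39.892)]
scene [381. 231.] top 0.0736 circ [array([0.5096, 0.0226]), np.float64(0.0606)] rect [array([0.5118, 0.0225]), array([0.1209, 0.0143]), np.float64(88.8978)]
side [357.32760823 285.29467708] [0.0298 0.0345 0.0365 0.0441] ((0.5014857053756714, 0.02367021143436432), (0.23098506033420563, 0.20071114599704742), 84.0042953491211)
side [412. 206.] top 0.0632 circ [array([ 0.3952, -0.2523]), np.float64(0.0315)] rect [array([ 0.3961, -0.2518]), array([0.0588, 0.0555]), np.float64(63.66)]
side [358. 280.] top 0.0737 circ [array([0.4998, 0.0257]), np.float64(0.0594)] rect [array([0.494 , 0.0271]), array([0.1186, 0.0146]), np.float64(76.8298)]
pos [0.5028 0.0246 0.2384] tilt [-1.9e-03 -3.0e-04 -1.0e+00] yaw -5.67 | shift [-0.2858 -0.079  -0.0013] spin -1.5702 q7 -0.04 t 21.45 F [ 0.9 -0.3 -0.2]
```

The tray is flush: its floor is at 35 mm with the expected centre and yaw. Now the nearer tin. I'll hover over it and measure with the wrist camera.

Emit:
jog_arm:
  moves:
    - [-0.05, -0.014, 0, -0.18]
    - [-0.1, -0.028, 0, -0.36]
    - [-0.15, -0.042, 0, -0.54]
    - [-0.2, -0.056, 0, -0.72]
    - [-0.25, -0.07, 0, -0.9]
    - [-0.286, -0.079, 0, -1.08]
    - [-0.286, -0.079, 0, -1.26]
    - [-0.286, -0.079, 0, -1.44]
    - [-0.286, -0.079, 0, -1.57]
    - [-0.286, -0.079, 0, -1.57]
    - [-0.286, -0.079, 0, -1.57]
    - [-0.286, -0.079, 0, -1.57]
  hand: 0.088

```text
clock: 22.95
position: [0.3966, -0.2522, 0.2391]
ee_rot: [-0.16, -3.137, -0.0]
force: [0.5, -0.9, -0.5]
width: 0.959
gripper_force: 0.0
```

Run:
```python
from m import *
tins('wrist')
plan([0.398,-0.2525,0.05],84.3)
```

```text
wrist [314. 217.] top 0.0612 circ [array([ 0.397 , -0.2536]), np.float64(0.0305)] rect [array([ 0.3974, -0.2536]), array([0.0596, 0.0596]), np.float64(82.6252)]
wrist [197. 247.] top 0.0612 circ [array([ 0.4134, -0.3698]), np.float64(0.0306)] rect [array([ 0.4132, -0.3696]), array([0.0595, 0.0589]), np.float64(82.1349)]
wrist [557. 283.] top 0.0735 circ [array([0.4976, 0.022 ]), np.float64(0.0603)] rect [array([0.4942, 0.022 ]), array([0.0145, 0.1202]), np.float64(0.8603)]
wrist [494. 287.] top 0.0572 circ [array([ 0.4931, -0.0672]), np.float64(0.0042)] rect [array([ 0.4929, -0.0674]), array([0.0078, 0.0069]), np.float64(44.8822)]
pos [ 0.3967 -0.2522  0.2392] tilt [-3.e-04  1.e-04 -1.e+00] yaw 84.2 | shift [-0.0014 -0.0002  0.1892] spin -0.0017 q7 2.07 t 23.0 F [ 0.3 -0.1 -0.5]
```

Emit:
jog_arm:
  moves:
    - [0, -0.001, 0.05, 0]
    - [0, -0.001, 0.1, 0]
    - [0, -0.001, 0.15, 0]
    - [0, -0.001, 0.185, 0]
    - [0, -0.001, 0.2, 0]
    - [0, -0.001, 0.207, 0]
    - [0, -0.001, 0.207, 0]
    - [0, -0.001, 0.207, 0]

```text
clock: 24.0
position: [0.3974, -0.2536, 0.0334]
ee_rot: [0.157, 3.136, -0.001]
force: [-0.3, 0.3, -0.3]
width: 0.96
gripper_force: 0.0
```

Emit:
jog_arm:
  moves:
    - [0, 0, 0, 0]
    - [0, 0, 0, 0]
    - [0, 0, 0, 0]
    - [0, 0, 0, 0]
    - [0, 0, 0, 0]
    - [0, 0, 0, 0]
    - [0, 0, 0, 0]
  hand: 0.03
  newtons: 20

```text
clock: 24.88
position: [0.3967, -0.2533, 0.0325]
ee_rot: [0.157, 3.138, 0.0]
force: [-0.9, -0.2, 4.5]
width: 0.648
gripper_force: 20.0
```

Emit:
jog_arm:
  moves:
    - [0, 0, -0.01, 0]
    - [0, 0, -0.04, 0]
    - [0, 0, -0.08, 0]
    - [0, 0, -0.12, 0]
    - [0, 0, -0.15, 0]
    - [0, 0, -0.16, 0]
    - [0, 0, -0.16, 0]

```text
clock: 25.75
position: [0.3966, -0.2531, 0.1924]
ee_rot: [0.156, 3.137, 0.0]
force: [-0.3, 0.2, -2.6]
width: 0.653
gripper_force: 20.0
```

Run:
```python
from m import *
for n in ['scene','side']: tins(n)
plan([0.4513,0.0294,0.19],84.3)
```

```text
scene [266. 146.] top 0.0624 circ [array([ 0.4165, -0.3686]), np.float64(0.0315)] rect [array([ 0.4173, -0.369 ]), array([0.0577, 0.0582]), np.float64(15.7675)]
scene [381. 232.] top 0.0736 circ [array([0.5065, 0.0228]), np.float64(0.0605)] rect [array([0.5118, 0.0228]), array([0.1208, 0.0144]), np.float64(89.559)]
side [407. 182.] top 0.0633 circ [array([ 0.414 , -0.3671]), np.float64(0.0319)] rect [array([ 0.412 , -0.3669]), array([0.0611, 0.0558]), np.float64(57.8301)]
side [357. 283.] top 0.0731 circ [array([0.4978, 0.0309]), np.float64(0.0547)] rect [array([0.4944, 0.0318]), array([0.109 , 0.0148]), np.float64(76.4453)]
pos [ 0.396  -0.2528  0.1914] tilt [-1.6e-03  7.0e-04 -1.0e+00] yaw 84.28 | shift [-0.0269  0.2863  0.0015] spin -0.0003 q7 2.13 t 25.85 F [ 0.7  0.3 -2.6]
```

Emit:
jog_arm:
  moves:
    - [-0.002, 0.02, 0, 0]
    - [-0.006, 0.06, 0, 0]
    - [-0.01, 0.11, 0, 0]
    - [-0.015, 0.16, 0, 0]
    - [-0.02, 0.21, 0, 0]
    - [-0.024, 0.25, 0, 0]
    - [-0.026, 0.275, 0, 0]
    - [-0.027, 0.286, 0, 0]
    - [-0.027, 0.286, 0, 0]
    - [-0.027, 0.286, 0.04, 0]
    - [-0.027, 0.286, 0.08, 0]
    - [-0.027, 0.286, 0.1, 0]
    - [-0.027, 0.286, 0.11, 0]
    - [-0.027, 0.286, 0.116, 0]
    - [-0.027, 0.286, 0.12, 0]
    - [-0.027, 0.286, 0.122, 0]
    - [-0.027, 0.286, 0.122, 0]

```text
clock: 27.98
position: [0.4522, 0.0287, 0.0707]
ee_rot: [0.157, 3.137, 0.0]
force: [0.5, 0.6, -2.3]
width: 0.652
gripper_force: 20.0
```

Emit:
jog_arm:
  moves:
    - [0, 0, 0.0005, 0]
    - [0, 0, 0.001, 0]
    - [0, 0, 0.0015, 0]
    - [0, 0, 0.002, 0]
    - [0, 0, 0.002, 0]

```text
clock: 28.6
position: [0.452, 0.0285, 0.0684]
ee_rot: [-0.157, -3.138, 0.0]
force: [-0.2, -0.0, -3.3]
width: 0.648
gripper_force: 20.0
```

Emit:
jog_arm:
  moves:
    - [0, 0, 0.0003, 0]
    - [0, 0, 0.0006, 0]
    - [0, 0, 0.0009, 0]
    - [0, 0, 0.0012, 0]
    - [0, 0, 0.0012, 0]
    - [0, 0, 0.0012, 0]

```text
clock: 29.35
position: [0.4521, 0.0286, 0.0675]
ee_rot: [0.157, 3.137, 0.001]
force: [-1.8, -0.1, 3.9]
width: 0.649
gripper_force: 20.0
```

Emit:
jog_arm:
  moves:
    - [0, 0, 0, 0]
    - [0, 0, 0, 0]
    - [0, 0, 0, 0]
    - [0, 0, 0, 0]
    - [0, 0, -0.03, 0]
    - [0, 0, -0.08, 0]
    - [0, 0, -0.13, 0]
    - [0, 0, -0.17, 0]
    - [0, 0, -0.17, 0]
  hand: 0.088

```text
clock: 30.48
position: [0.4538, 0.0288, 0.24]
ee_rot: [0.156, 3.132, 0.004]
force: [-0.1, -1.0, 0.2]
width: 0.961
gripper_force: 0.0
```

Run:
```python
from m import *
for n in ['scene','side']: tins(n); tins(n,.08,.11)
plan([0.414,-0.3685,0.238],84.3)
```

```text
scene [266. 146.] top 0.0622 circ [array([ 0.4183, -0.3696]), np.float64(0.0331)] rect [array([ 0.4172, -0.369 ]), array([0.0599, 0.0575]), np.float64(60.904)]
scene [387. 215.] top 0.0735 circ [array([0.4546, 0.0045]), np.float64(0.0281)] rect [array([0.4636, 0.0107]), array([0.0217, 0.0561]), np.float64(34.2687)]
scene [381. 231.] top 0.0739 circ [array([0.506 , 0.0232]), np.float64(0.06)] rect [array([0.5121, 0.0232]), array([0.0133, 0.1198]), np.float64(0.1467)]
scene [386. 198.] top 0.097 circ [array([ 0.4472, -0.0017]), np.float64(0.031)] rect [array([ 0.4469, -0.0008]), array([0.0603, 0.058 ]), np.float64(33.0321)]
scene [382. 221.] top 0.0823 circ [array([0.5056, 0.0222]), np.float64(0.0571)] rect [array([0.505 , 0.0222]), array([0.1139, 0.0169]), np.float64(84.7111)]
side [357. 283.] top 0.0735 circ [array([0.5009, 0.0356]), np.float64(0.0494)] rect [array([0.4954, 0.0371]), array([0.0985, 0.0144]), np.float64(75.3408)]
side [386. 276.] top 0.073 circ [array([0.443 , 0.0086]), np.float64(0.0279)] rect [array([0.4435, 0.0189]), array([0.0206, 0.0557]), np.float64(87.2956)]
side [359. 267.] top 0.0828 circ [array([0.4999, 0.0245]), np.float64(0.0602)] rect [array([0.5015, 0.0243]), array([0.1199, 0.0161]), np.float64(84.2024)]
side [388. 257.] top 0.098 circ [array([ 0.4429, -0.0007]), np.float64(0.0313)] rect [array([ 0.4435, -0.0007]), array([0.0576, 0.0601]), np.float64(19.4484)]
pos [0.4513 0.0285 0.2362] tilt [-1.9e-03 -5.0e-04 -1.0e+00] yaw 84.28 | shift [-0.0025 -0.3988 -0.0016] spin -0.0003 q7 1.39 t 30.675 F [-0.3 -0.4  1. ]
```

The tin stands upright on the tray (top at 97 mm), about 3 cm along the rail from where I set it, so that looks like the announced knock. It is still beside the rail with clearance. Now the second tin.

Emit:
jog_arm:
  moves:
    - [0, -0.05, 0, 0]
    - [0, -0.11, 0, 0]
    - [0, -0.17, 0, 0]
    - [-0.001, -0.23, 0, 0]
    - [-0.002, -0.29, 0, 0]
    - [-0.002, -0.34, 0, 0]
    - [-0.002, -0.38, 0, 0]
    - [-0.002, -0.399, 0, 0]
    - [-0.002, -0.399, 0, 0]
    - [-0.002, -0.399, 0, 0]

```text
clock: 31.92
position: [0.4142, -0.3675, 0.2362]
ee_rot: [-0.156, -3.136, -0.002]
force: [0.5, 0.1, -0.1]
width: 0.959
gripper_force: 0.0
```

Run:
```python
from m import *
tins('wrist')
plan([0.4135,-0.369,0.0325],84.3)
```

```text
wrist [313. 217.] top 0.0612 circ [array([ 0.4138, -0.37  ]), np.float64(0.0303)] rect [array([ 0.4136, -0.3697]), array([0.0592, 0.059 ]), np.float64(15.7665)]
wrist [614. 215.] top 0.0736 circ [array([ 0.4426, -0.0098]), np.float64(0.0291)] rect [array([ 0.44  , -0.0213]), array([0.0237, 0.058 ]), np.float64(77.3568)]
wrist [613. 260.] top 0.0734 circ [array([ 0.4984, -0.0062]), np.float64(0.0332)] rect [array([ 0.4918, -0.0072]), array([0.0157, 0.0662]), np.float64(8.4049)]
wrist [578. 261.] top 0.0575 circ [array([ 0.4934, -0.0678]), np.float64(0.0046)] rect [array([ 0.493, -0.068]), array([0.0081, 0.0069]), np.float64(45.6202)]
wrist [304. 306.] top 0.0611 circ [array([ 0.5092, -0.3824]), np.float64(0.0277)] rect [array([ 0.5008, -0.3883]), array([0.0324, 0.0545]), np.float64(35.0693)]
pos [ 0.4144 -0.3673  0.2365] tilt [-9.0e-04  1.3e-03 -1.0e+00] yaw 84.35 | shift [ 0.0005 -0.002   0.204 ] spin 0.0009 q7 2.37 t 31.975 F [-0.4  0.6 -0.3]
```

Emit:
jog_arm:
  moves:
    - [0, -0.002, 0.05, 0]
    - [0, -0.002, 0.1, 0]
    - [0, -0.002, 0.15, 0]
    - [0, -0.002, 0.185, 0]
    - [0, -0.002, 0.198, 0]
    - [0, -0.002, 0.204, 0]
    - [0, -0.002, 0.204, 0]
    - [0, -0.002, 0.204, 0]

```text
clock: 32.98
position: [0.4147, -0.3711, 0.0344]
ee_rot: [0.156, 3.136, -0.001]
force: [0.2, 0.3, 0.3]
width: 0.956
gripper_force: 0.0
```

Emit:
jog_arm:
  moves:
    - [0, 0, 0, 0]
    - [0, 0, 0, 0]
    - [0, 0, 0, 0]
    - [0, 0, 0, 0]
    - [0, 0, 0, 0]
    - [0, 0, 0, 0]
    - [0, 0, 0, 0]
  hand: 0.03

```text
clock: 33.85
position: [0.4141, -0.3705, 0.0333]
ee_rot: [0.157, 3.138, 0.0]
force: [-0.4, 1.9, 3.9]
width: 0.647
gripper_force: 20.0
```

Emit:
jog_arm:
  moves:
    - [0, 0, -0.01, 0]
    - [0, 0, -0.04, 0]
    - [0, 0, -0.08, 0]
    - [0, 0, -0.12, 0]
    - [0, 0, -0.15, 0]
    - [0, 0, -0.16, 0]
    - [0, 0, -0.16, 0]

```text
clock: 34.72
position: [0.414, -0.3706, 0.1932]
ee_rot: [0.157, 3.137, -0.0]
force: [0.6, -0.6, -1.9]
width: 0.651
gripper_force: 20.0
```

Run:
```python
from m import *
for n in ['scene','side']: tins(n,.08,.11)
plan([0.5547,0.019,0.0675],84.3)
```

```text
scene [386. 197.] top 0.0969 circ [array([ 0.4473, -0.0023]), np.float64(0.031)] rect [array([ 0.4475, -0.0011]), array([0.0589, 0.0586]), np.float64(20.5935)]
scene [385. 223.] top 0.0819 circ [array([0.502, 0.029]), np.float64(0.0542)] rect [array([0.5061, 0.0286]), array([0.108 , 0.0177]), np.float64(84.6837)]
side [359. 267.] top 0.0829 circ [array([0.501 , 0.0239]), np.float64(0.0602)] rect [array([0.5012, 0.0239]), array([0.1202, 0.016 ]), np.float64(84.3291)]
side [388. 257.] top 0.098 circ [array([ 0.4432, -0.0006]), np.float64(0.0305)] rect [array([0.4432, 0.    ]), array([0.0585, 0.0583]), np.float64(14.7817)]
pos [ 0.4135 -0.37    0.192 ] tilt [-0.0015  0.0011 -1.    ] yaw 84.28 | shift [-0.1019  0.401   0.1247] spin -0.0003 q7 2.42 t 34.825 F [ 0.5  0.1 -2.5]
```

Emit:
jog_arm:
  moves:
    - [-0.005, 0.02, 0, 0]
    - [-0.015, 0.06, 0, 0]
    - [-0.03, 0.115, 0, 0]
    - [-0.044, 0.17, 0, 0]
    - [-0.058, 0.23, 0, 0]
    - [-0.072, 0.285, 0, 0]
    - [-0.086, 0.34, 0, 0]
    - [-0.097, 0.38, 0, 0]
    - [-0.102, 0.401, 0, 0]
    - [-0.102, 0.401, 0, 0]
    - [-0.102, 0.401, 0.03, 0]
    - [-0.102, 0.401, 0.07, 0]
    - [-0.102, 0.401, 0.1, 0]
    - [-0.102, 0.401, 0.11, 0]
    - [-0.102, 0.401, 0.116, 0]
    - [-0.102, 0.401, 0.12, 0]
    - [-0.102, 0.401, 0.122, 0]
    - [-0.102, 0.401, 0.122, 0]

```text
clock: 37.08
position: [0.5557, 0.0183, 0.0716]
ee_rot: [0.156, 3.137, 0.0]
force: [-0.7, 0.2, -2.0]
width: 0.653
gripper_force: 20.0
```

Emit:
jog_arm:
  moves:
    - [0, 0, 0.0005, 0]
    - [0, 0, 0.001, 0]
    - [0, 0, 0.0015, 0]
    - [0, 0, 0.002, 0]
    - [0, 0, 0.002, 0]

```text
clock: 37.7
position: [0.5555, 0.0182, 0.0692]
ee_rot: [-0.157, -3.138, -0.0]
force: [-0.4, 0.2, -1.3]
width: 0.651
gripper_force: 20.0
```

Emit:
jog_arm:
  moves:
    - [0, 0, 0.0003, 0]
    - [0, 0, 0.0006, 0]
    - [0, 0, 0.0009, 0]
    - [0, 0, 0.0012, 0]
    - [0, 0, 0.0012, 0]
    - [0, 0, 0.0012, 0]

```text
clock: 38.45
position: [0.5555, 0.0182, 0.0683]
ee_rot: [0.157, 3.138, 0.0]
force: [-2.8, 0.3, 5.0]
width: 0.65
gripper_force: 20.0
```

Emit:
jog_arm:
  moves:
    - [0, 0, 0, 0]
    - [0, 0, 0, 0]
    - [0, 0, 0, 0]
    - [0, 0, 0, 0]
    - [0, 0, -0.03, 0]
    - [0, 0, -0.08, 0]
    - [0, 0, -0.13, 0]
    - [0, 0, -0.17, 0]
    - [0, 0, -0.17, 0]
  hand: 0.088

```text
clock: 39.58
position: [0.5573, 0.0181, 0.2411]
ee_rot: [0.157, 3.132, 0.002]
force: [0.6, 1.4, 0.2]
width: 0.955
gripper_force: 0.0
```

Run:
```python
from m import *
for n in ['scene','side']:
    tins(n,.086,.11); im=load(n); w=cloud(im)
    m=(np.hypot(w[...,0]-.652,w[...,1]-.009)<.03)
    for lo,hi in [(.015,.06)]:
        for cc,p in comp(w,m,lo,hi,20):
            top=np.percentile(p[:,2],97); t=p[p[:,2]>top-.003][:,:2].astype(np.float32); print('button',cc.round(),top,cv2.minEnclosingCircle(t),len(t))
cv2.imwrite('pics/scene5.png',load('scene')['color'][:,:,::-1])
plan([0.6523,0.0093,0.2],84.3)
```

```text
scene [386. 197.] top 0.0967 circ [array([ 0.4472, -0.002 ]), np.float64(0.0315)] rect [array([ 0.4463, -0.0015]), array([0.0597, 0.0585]), np.float64(36.8076)]
scene [365. 231.] top 0.0968 circ [array([0.5576, 0.0181]), np.float64(0.0307)] rect [array([0.5583, 0.0185]), array([0.0587, 0.0578]), np.float64(62.7682)]
button [331. 284.] 0.03567971486602671 ((0.6543142795562744, 0.008610581047832966), 0.016362905502319336) 137
side [335. 257.] top 0.098 circ [array([0.5539, 0.019 ]), np.float64(0.0314)] rect [array([0.5541, 0.02  ]), array([0.0588, 0.0587]), np.float64(50.9352)]
side [388. 257.] top 0.098 circ [array([ 0.4428, -0.0012]), np.float64(0.0309)] rect [array([ 0.4436, -0.0012]), array([0.0588, 0.0579]), np.float64(55.1229)]
button [293. 273.] 0.03685352882152662 ((0.6504335403442383, 0.01067974790930748), 0.016879761591553688) 88
pos [0.5554 0.0184 0.2379] tilt [ 3.e-04  5.e-04 -1.e+00] yaw 84.29 | shift [-0.0973  0.0006  0.0379] spin -0.0002 q7 1.59 t 39.675 F [-0.4  1.6 -0.3]
```

View pics/scene5.png

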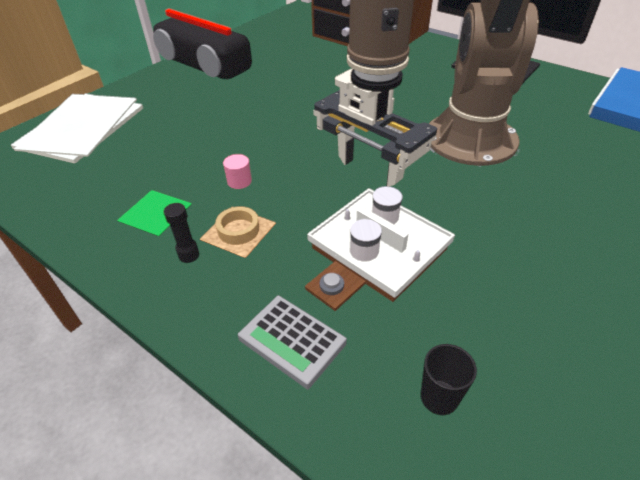

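Both tins stand upright on the tray, one each side of the rail: lids at (366,230) and (387,197). The tape is on the cork and the button at (332,283) is clear. I'll check the housing height and get a wrist view from above the button, hand closed.

Emit:
jog_arm:
  moves:
    - [-0.03, 0, 0, 0]
    - [-0.07, 0, 0, 0]
    - [-0.097, 0, 0, 0]
    - [-0.097, 0, 0.03, 0]
    - [-0.097, 0, 0.07, 0]
    - [-0.097, 0, 0.09, 0]
    - [-0.097, 0, 0.09, 0]
    - [-0.097, 0, 0.09, 0]
  hand: 0.0

```text
clock: 40.67
position: [0.6521, 0.0083, 0.1481]
ee_rot: [-0.157, -3.138, 0.0]
force: [-0.6, -0.7, 0.6]
width: 0.135
gripper_force: 0.0
```

Run:
```python
from m import *
im=load('scene'); w=cloud(im)
r=np.hypot(w[...,0]-.6543,w[...,1]-.0086)
for a in range(0,34,3):
    m=(r>a/1e3)&(r<(a+3)/1e3); print(a,np.percentile(w[m][:,2],[10,50,90]).round(4))
im=grab('wrist'); w=wcloud(im); m=np.hypot(w[...,0]-.652,w[...,1]-.009)<.03
for cc,p in comp(w,m,.03,.045,20): print(cc.round(),np.median(p[:,2]),cv2.minEnclosingCircle(p[:,:2].astype(np.float32)))
plan([0.6523,0.0093,0.06],84.3)
```

```text
0 [0.0333 0.0347 0.035 ]
3 [0.0327 0.034  0.0359]
6 [0.033  0.0343 0.0357]
9 [0.0328 0.0346 0.0354]
12 [0.0259 0.0328 0.0346]
15 [0.0236 0.0263 0.0328]
18 [0.0221 0.024  0.0255]
21 [0.0124 0.0216 0.025 ]
24 [0.0106 0.0122 0.0189]
27 [0.0107 0.0123 0.0138]
30 [0.0108 0.0124 0.0138]
33 [0.0035 0.0117 0.0138]
[316. 238.] 0.03394983978773922 ((0.6514957547187805, 0.008243752643465996), 0.016184743493795395)
pos [0.6525 0.0083 0.1487] tilt [ 1.e-03 -1.e-04 -1.e+00] yaw 84.27 | shift [0.0003 0.001  0.0887] spin -0.0006 q7 1.7 t 40.725 F [ 0.5  0.7 -0.1]
```

Button top is at 34 mm and the housing at 24 mm, so closed fingertips can press the full travel.

Emit:
jog_arm:
  moves:
    - [0, 0.001, 0.04, 0]
    - [0, 0.001, 0.075, 0]
    - [0, 0.001, 0.09, 0]
    - [0, 0.001, 0.097, 0]
    - [0, 0.001, 0.1, 0]
    - [0, 0.001, 0.1, 0]
    - [0, 0.001, 0.1, 0]

```text
clock: 41.6
position: [0.6526, 0.0095, 0.0488]
ee_rot: [0.157, 3.136, 0.0]
force: [-0.3, 0.4, -0.1]
width: 0.008
gripper_force: 0.0
```

Emit:
jog_arm:
  moves:
    - [0, 0, 0.001, 0]
    - [0, 0, 0.002, 0]
    - [0, 0, 0.003, 0]
    - [0, 0, 0.004, 0]
    - [0, 0, 0.005, 0]
    - [0, 0, 0.006, 0]
    - [0, 0, 0.007, 0]
    - [0, 0, 0.007, 0]
    - [0, 0, 0.007, 0]

```text
clock: 42.72
position: [0.6521, 0.0095, 0.0411]
ee_rot: [0.157, 3.138, 0.0]
force: [-1.4, -0.2, 4.5]
width: 0.006
gripper_force: 1.9
```

Emit:
jog_arm:
  moves:
    - [0, 0, 0.0005, 0]
    - [0, 0, 0.001, 0]
    - [0, 0, 0.0015, 0]
    - [0, 0, 0.0015, 0]
    - [0, 0, 0.0015, 0]

```text
clock: 43.35
position: [0.6522, 0.0096, 0.0396]
ee_rot: [0.157, 3.138, 0.0]
force: [-0.5, 0.3, 4.6]
width: 0.004
gripper_force: 2.4
```

Emit:
jog_arm:
  moves:
    - [0, 0, 0.0004, 0]
    - [0, 0, 0.0008, 0]
    - [0, 0, 0.0012, 0]
    - [0, 0, 0.0012, 0]
    - [0, 0, 0.0012, 0]

```text
clock: 43.98
position: [0.6522, 0.0096, 0.0393]
ee_rot: [0.157, 3.137, 0.001]
force: [-4.4, 1.0, 13.6]
width: 0.008
gripper_force: 6.9
```

The button is hard on its stop: 13.6 N and no further travel. I'll let go and retreat.

Emit:
jog_arm:
  moves:
    - [0, 0, -0.003, 0]
    - [0, 0, -0.008, 0]
    - [0, 0, -0.02, 0]
    - [0, 0, -0.06, 0]
    - [0, 0, -0.12, 0]
    - [0, 0, -0.18, 0]
    - [0, 0, -0.2, 0]
    - [0, 0, -0.2, 0]
    - [0, 0, -0.2, 0]
    - [0, 0, -0.2, 0]

```text
clock: 45.22
position: [0.6513, 0.0097, 0.2368]
ee_rot: [-0.157, -3.135, 0.001]
force: [-0.0, 0.3, 0.2]
width: 0.007
gripper_force: 0.0
```

Run:
```python
from m import *
for n in ['scene','side']: tins(n,.086,.11); trayfit(n,.026,.05); tape(n)
a=load('scene')['color'][120:330,150:480,::-1]; cv2.imwrite('pics/fin.png',cv2.resize(a,None,fx=2.4,fy=2.4))
w=cloud(load('scene')); m=np.hypot(w[...,0]-.6543,w[...,1]-.0086)<.01; print('button',np.median(w[m][:,2]))
```

```text
scene [387. 197.] top 0.0969 circ [array([ 0.4471, -0.0025]), np.float64(0.0313)] rect [array([0.4476, 0.0022]), array([0.0518, 0.0606]), np.float64(82.7199)]
scene [365. 231.] top 0.0969 circ [array([0.5575, 0.0184]), np.float64(0.0309)] rect [array([0.557 , 0.0176]), array([0.06  , 0.0576]), np.float64(31.3162)]
scene [383.02769704 246.92101214] [0.0276 0.0333 0.0355 0.0427] ((0.5047672986984253, 0.02278001606464386), (0.2274026870727539, 0.20326702296733856), 84.49685668945312)
scene tape [236. 222.] [0.02927348 0.03398964 0.0362897 ] ((0.6441516876220703, -0.2542475461959839), 0.047079797834157944)
scene pad [239. 239.] ((0.6428527235984802, -0.2552277445793152), (0.12565398216247559, 0.12163218855857849), 9.114426612854004)
scene pad [237. 225.] ((0.6332868337631226, -0.268734872341156), (0.038906849920749664, 0.0599382184445858), 64.68817138671875)
side [335. 257.] top 0.0979 circ [array([0.5545, 0.019 ]), np.float64(0.0306)] rect [array([0.5542, 0.019 ]), array([0.0595, 0.058 ]), np.float64(73.7372)]
side [388. 257.] top 0.0979 circ [array([ 0.4418, -0.0011]), np.float64(0.0318)] rect [array([4.427e-01, 2.000e-04]), array([0.0591, 0.0583]), np.float64(18.4127)]
side [356.3036854  293.48116121] [0.0292 0.0344 0.0364 0.0432] ((0.5016113519668579, 0.022990979254245758), (0.2303527295589447, 0.20044052600860596), 84.25228118896484)
side tape [319. 205.] [0.02945621 0.03424583 0.03668693] ((0.6406872272491455, -0.25365975499153137), 0.04836452379822731)
side pad [317. 217.] ((0.6432715058326721, -0.2601928114891052), (0.12104199826717377, 0.13310107588768005), 10.29780387878418)
button 0.22989176200308453
```

View pics/fin.png

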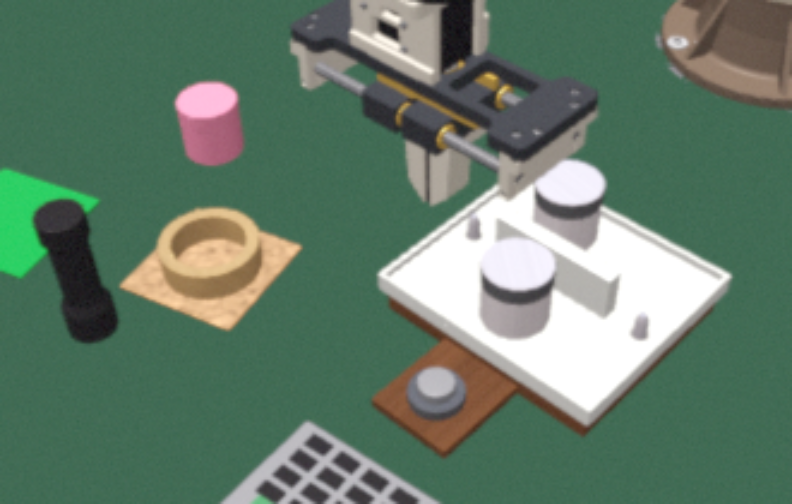

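The final view shows the tray flush, both tins upright beside the rail, the tape on the cork, the button back up at (436,385), and the gripper clear. Handing in.

```bash
python3 -c "
from cell import arm
print(arm.sign_off())"
```

```text
the job is handed in; nothing more can be done
None
```

The job is handed in: the tape is on the cork pad, the tray is flush on the pins, both tins stand upright beside the rail (one shifted about 3 cm after I set it down, still on the tray floor), and the lamp button was pressed to its stop (13.6 N at the last step) and let go.

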